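# Switch the vial rack over and feed the other chute

### The arm

A 6-joint arm with a two-finger parallel gripper is mounted at the origin on the work surface. World frame = base frame: x ahead of the robot, y to its left, z up, the work surface at z = 0. Lengths are in m, angles in degrees, forces in N, time in s.
With the tool pointing down it reaches from about 0.25 to 0.725 m from the base axis. Payload 9.7 kg.
Tool frame: the origin (TCP) lies between the finger pads; the fingertips stand 19 mm ahead of it and the grasp point (between the pads) is the TCP; z points along the fingers, y is the direction in which the jaws open and shut (so a half turn about z gives the same grasp; the last joint's range is limited). The gripper opens to 85 mm and grips with 20 to 120 N. Pads are 22 mm wide; open, the fingers measure 114 mm over their backs; the gripper's body (76 mm by 85 mm) begins 54 mm behind the grasp point. The pads swing forward as they close: fully open they stand 13 mm farther back than shut.
Start: joints at [-73.51, 4.979, 10.078, 95.1, 0, 90], TCP at [0.156, -0.527, 0.25] pointing down, gripper open.
Joint ranges: [-179.16, 179.16], [-48.56, 103.87], [-65.8, 70.77], [-126.05, 130.52], [-82.76, 87.17], [-180, 180]. Speed limits (degrees/s): [127.2, 127.2, 147.25, 180, 180, 180].

### API

Orientations are given as a 3x3 rotation matrix whose columns are the frame's x, y, z axes.
In Python, from cell import get_obs, cams, ctrl gives the robot as it stands.
- The arm moves only by the tool play_rows, never from a script. Its arguments are lists of equal length, an entry for each row: "delta_pos": the shift along the tool's x, y, z in units of 500 mm (1.0 is 500 mm), a list of three; "turn": the turn about the tool's z in units of 0.5 rad (1.0 is 0.5 rad). A call has 1 to 12 rows; each row is the pose to reach, as a shift and turn from the pose commanded when the call began, along the tool's axes at that moment; what a row does not reach only later rows make up. A row lasts 1/12 s, in which the tool goes at most 41.7 mm and 7.16 degrees, less where a joint would pass 70% of its speed; a pose out of reach is approached as far as the arm can. A call with a number of a shift or a turn outside -1 to 1 is refused whole. A call with a gripper value outside its range is refused whole. "fingers" is the opening, from 0 (shut) to 1 (fully open), set as the call begins (left out, the last holds). The fingers move at their own pace and stop on an object; "newtons" is the grip in N (left out, the last holds). Time passes only in rows, so rows that repeat a pose let the fingers close. It gives the time, the measured TCP pose, the force and the opening at its end, in the units of the state.
- get_obs(): the state, without advancing time (a new reading comes with each control period).
- cams.snapshot(name): name is "scene" or "side" or "wrist"; returns (picture, depth): 384x512x3 uint8, red, green, blue; 384x512 float32, m along the optical axis (not along the pixel's ray), 0 where there is no reading.
- cams.camera_model(name): a dict with "fx", "fy", "cx", "cy" (pixels), "R" (3x3) and "t" (3): a world point X has camera coordinates R X + t. Camera axes: x right, y down, z forward; pixel columns grow to the right and rows downward; lengths in m; the calibration is good to about 2 mm. A picture is of the moment at which its call begins: read the wrist's pose just before it. camera_model takes no time and is no camera call; for the wrist camera it gives the pose at the moment of the call.
- ctrl.finish_job(): hands the job in, once; it reports no verdict.
The state is a dict: "time": time; "joints": joint angles; "qd": joint speeds; "joint_efforts": joint torques, N m; "position": TCP position; "ee_rot": TCP orientation; "wrist_force": force on the tool from outside, world axes, zero at the start; "wrist_torque": the same for the moment, N m; "opening": finger opening in m.
Only numpy, scipy, OpenCV 4.12 (cv2) and the standard library are available. Lean on these libraries where they do the work, as an engineer would, in place of code of your own. Each camera call takes 0.05 s, during which the arm holds its last target.

### The job

The seesaw gate of the vial rack is still set for the chute used last. With the fingertips, rock the gate right over to its other side, then push the three vials that wait on the loading shelf off its open edge, so that all three run down the other chute and the gate stays over. Touch and push only: do not pick up or lift a vial, and leave everything else standing where it is.

Things in the scene. Friction and masses are not known exactly. Their poses are not given: they have to be found in the camera images.
- rack: Fixed two-chute gravity rack for pill vials: clear panes on a white base 400 mm wide (y), 90 mm deep (x). Origin on the table under the gate's pivot, which is 85 mm high and along x. At yaw 0 x points away from the robot, y to its left; z is up; it may stand turned by 0.2 rad. The two panes (x = -39 and +39 mm, 4 mm thick) enclose a 74 mm wide lane. The loading shelf is over the right (-y) half.
- shelf_edge (a point): Middle of the loading shelf's open edge (rack y = -22 mm, 130 mm high). The level shelf runs from here to y = -154 mm; the panes stand 14 mm above it. Beyond the edge (+y) is the drop slot over the gate, 44 mm wide, closed at y = +22 mm by a clear stop wall 200 mm high. A vial whose axis passes the edge falls onto the gate.
- shelf_ridge (a point): Middle of the top of the low ridge across the shelf's outer (-y) end, rack y = -152 mm, 2.5 mm above the shelf, behind the vials. Behind and above it there is free room for a fingertip.
- chute_left (a point): Floor of the left (+y) chute at its lower end, rack y = +178 mm. Both chutes start under the gate and slope down 18 degrees to end walls 194 mm from the middle, 70 mm high; each takes three vials and is empty at the start. The left one is open above.
- chute_right (a point): The same for the right (-y) chute, rack y = -178 mm; it runs under the loading shelf.
- gate (a joint): Seesaw gate, turning about the rack's x between stops at -0.4 and +0.4 rad; it starts at either. At +0.4 its right end (-y) is down and vials run down the right chute; at -0.4 the left end (+y) is down and they run down the left chute. A weight over the pivot makes it fall to either stop once past the middle and stay there. About 1 N on a raised pad moves it.
- pad_left (a point): Centre of the top of the rubber pad (28 x 32 mm) on the left (+y) end of the gate's seesaw bar, which lies on the robot's side of the rack, 100 mm from the lane's middle plane. The pad is 80 mm from the pivot, about 31 mm above pivot height when raised, as far below when lowered. Mid-bar, the weight (30 mm thick cylinder) reaches 51 mm above the pivot.
- pad_right (a point): The same on the right (-y) end of the seesaw bar.
- vial1: Closed amber pill vial with flush white cap, a plain cylinder 36 mm in diameter and 70 mm long, about 40 g; origin at its centre, own x along its axis. It lies across the loading shelf, axis along the rack's x, and rolls or slides easily along y; the rearmost of the three, next to the ridge. The three lie in a row, 0 to 12 mm apart.
- vial2: Closed amber pill vial with flush white cap, a plain cylinder 36 mm in diameter and 70 mm long, about 40 g; origin at its centre, own x along its axis. It lies across the loading shelf, axis along the rack's x, and rolls or slides easily along y; the middle one. The three lie in a row, 0 to 12 mm apart.
- vial3: Closed amber pill vial with flush white cap, a plain cylinder 36 mm in diameter and 70 mm long, about 40 g; origin at its centre, own x along its axis. It lies across the loading shelf, axis along the rack's x, and rolls or slides easily along y; the one nearest the open edge. The three lie in a row, 0 to 12 mm apart.
- cup: Steel cup, 72 mm wide, 85 mm high, behind the rack; origin at the centre of its underside. To be left alone.
- jar: Small glass jar, 42 mm wide, 55 mm high, beside one end of the seesaw bar; origin at the centre of its underside. To be left alone.
- tin: Flat round aluminium tin, 54 mm wide, 24 mm high, beside one end of the seesaw bar; origin at the centre of its underside. To be left alone.
- spatula: Spatula, 150 mm long, lying behind the rack (its far side); to be left alone.
- mortar: White mortar with pestle, 124 mm wide, to the left; origin at the centre of its underside. To be left alone.
- bottle1: Pill bottle about 48 mm wide and 95 mm high, on the clear turntable to the right; origin at the centre of its underside. To be left alone.
- bottle2: Pill bottle about 48 mm wide and 95 mm high, on the clear turntable to the right; origin at the centre of its underside. To be left alone.
- bottle3: Pill bottle about 48 mm wide and 95 mm high, on the clear turntable to the right; origin at the centre of its underside. To be left alone.
- bottle4: Pill bottle about 48 mm wide and 95 mm high, on the clear turntable to the right; origin at the centre of its underside. To be left alone.
Things that resemble listed ones, but are neither listed nor needed, are in the scene too. Leave any turquoise or yellow look-alike of the vial1 alone. What is shaped like the vial2 but blue or purple is not meant.

How it is judged (in metres and radians):
On the way, in this order (a step that is already met when the one before it is completed fails the run):
1. the gate is rocked right over while all three vials still lie on the shelf (distance of pad_left from where it was at the start of the episode above 0.045 m and y of each of vial1, vial2, vial3 in the frame of rack below -0.02 m and z of each of vial1, vial2, vial3 in the frame of rack above 0.138 m), for 0.2 s.
2. all three vials have run down the chute that the gate now serves (z of each of vial1, vial2, vial3 in the frame of rack below 0.085 m and x of vial1 in the frame of rack between -0.03 and 0.03 m and x of vial2 in the frame of rack between -0.03 and 0.03 m and x of vial3 in the frame of rack between -0.03 and 0.03 m and ((value of joint gate above 0.33 rad and y of each of vial1, vial2, vial3 in the frame of rack below -0.085 m) or (value of joint gate below -0.33 rad and y of each of vial1, vial2, vial3 in the frame of rack above 0.085 m)) and distance of pad_left from where it was at the start of the episode above 0.045 m), for 0.2 s.
At the end, for the whole second after the job is handed in: The gate lies over on the side opposite to its start (beyond 0.33 rad of its 0.4 rad stop), and all three vials lie at rest in that side's chute, more than 85 mm from the pivot and below 85 mm height, within the lane (all of step 2 and linear speed of each of vial1, vial2, vial3 below 0.02 m/s and velocity of joint gate between -0.05 and 0.05 rad/s); the robot touches nothing.
It fails at once if a vial is carried out over the slot in the fingers instead of being let fall ((y of vial1 in the frame of rack above 0 m and z of vial1 in the frame of rack above 0.143 m and contact force between the fingers and vial1 above 0.5 N) or (y of vial2 in the frame of rack above 0 m and z of vial2 in the frame of rack above 0.143 m and contact force between the fingers and vial2 above 0.5 N) or (y of vial3 in the frame of rack above 0 m and z of vial3 in the frame of rack above 0.143 m and contact force between the fingers and vial3 above 0.5 N)).
It fails at once if the arm or the gripper's body, not the fingers, presses on the rack, its gate or a vial with more than 2 N (contact force between the arm and rack above 2 N or contact force between the arm and vial1 above 2 N or contact force between the arm and vial2 above 2 N or contact force between the arm and vial3 above 2 N).
It fails at once if a vial is lifted more than about 15 mm off the shelf (z of any of vial1, vial2, vial3 in the frame of rack above 0.163 m).
It fails at once if something else is moved by more than 20 mm or tipped (distance of any of cup, jar, tin, spatula, mortar, bottle1, bottle2, bottle3, bottle4 from where it was at the start of the episode above 0.02 m or angle between any of cup, jar, tin, spatula, mortar, bottle1, bottle2, bottle3, bottle4's own z axis and vertical above 0.35 rad).
It also fails if it takes over 40 s, if anything falls off the work surface, if the arm or the gripper's body presses on something with over 40 N, if the wrist force passes 120 N, or if a joint passes its speed limit or range.

## Working session

There is one attempt and no reset: what is moved stays moved. The work goes in short steps, Python scripts to look and compute and a tool call to move; the robot and the scene stay as the last step left them, time stands still between calls to the robot, and variables do not carry over. Pictures are saved under pics/ and viewed, and the job is handed in when it is done.

Besides the shell and the picture viewer there is one more tool, called after "Emit:" in YAML: its name, and indented under it one key for each argument. play_rows: Moves the arm, as the interface text tells. Its arguments: {"type":"object","properties":{"delta_pos":{"type":"array"},"turn":{"type":"array"},"fingers":{"type":"number"},"newtons":{"type":"number"}},"required":["delta_pos","turn"]}

```bash
ls; mkdir -p pics
python3 - <<'E'
from cell import get_obs, cams, ctrl
import cv2,numpy as np
o=get_obs()
print(o['time'],o['position'],o['ee_rot'],o['opening'])
for n in ["scene","side","wrist"]:
    p,d=cams.snapshot(n); np.savez(f'{n}0.npz',p=p,d=d)
    cv2.imwrite(f'pics/{n}0.png',cv2.resize(p[:,:,::-1],(800,600),interpolation=cv2.INTER_CUBIC))
    m=cams.camera_model(n);print(n,m)
E
```

```text
pics
0.0 [ 0.1560658  -0.52719403  0.24958841] [[ 9.58867586e-01  2.83853514e-01 -3.67424894e-04]
 [ 2.83853752e-01 -9.58866768e-01  1.25247270e-03]
 [ 3.20725817e-06 -1.30525041e-03 -9.99999148e-01]] 0.0851559873226172
scene {'fx': 352.0625976047281, 'fy': 352.0625976047281, 'cx': 256.42102915181584, 'cy': 194.83287458962243, 'R': array([[-0.3487201 ,  0.93720468,  0.00645662],
       [ 0.75389797,  0.28459384, -0.59215217],
       [-0.5568053 , -0.20162773, -0.8058003 ]]), 't': array([ 0.23043431, -0.34324856,  1.57667256])}
side {'fx': 398.61820010487344, 'fy': 398.61820010487344, 'cx': 260.2143300970973, 'cy': 184.17088233579616, 'R': array([[-0.82045375, -0.57171173,  0.00115375],
       [-0.36575459,  0.523335  , -0.76963891],
       [ 0.4394078 , -0.63187513, -0.63847836]]), 't': array([0.43172992, 0.296836  , 0.98842099])}
wrist {'fx': 334.33093694259173, 'fy': 334.33093694259173, 'cx': 256.5754399920351, 'cy': 190.89515695791746, 'R': array([[ 0.2836931 , -0.95891217, -0.00238382],
       [-0.91783072, -0.2722574 ,  0.28889907],
       [-0.27767784, -0.07977073, -0.95735659]]), 't': array([-0.55008654, -0.03710172,  0.37971912])}
```

View pics/scene0.png

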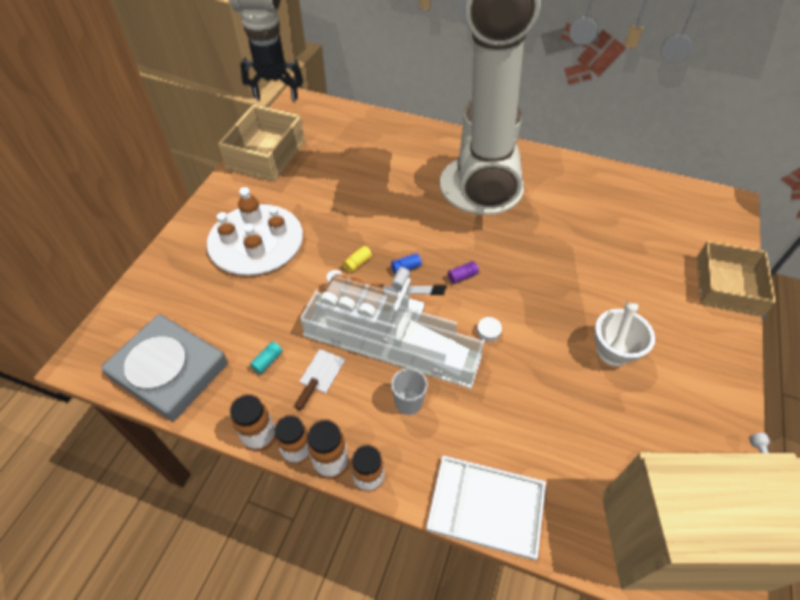

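View pics/side0.png

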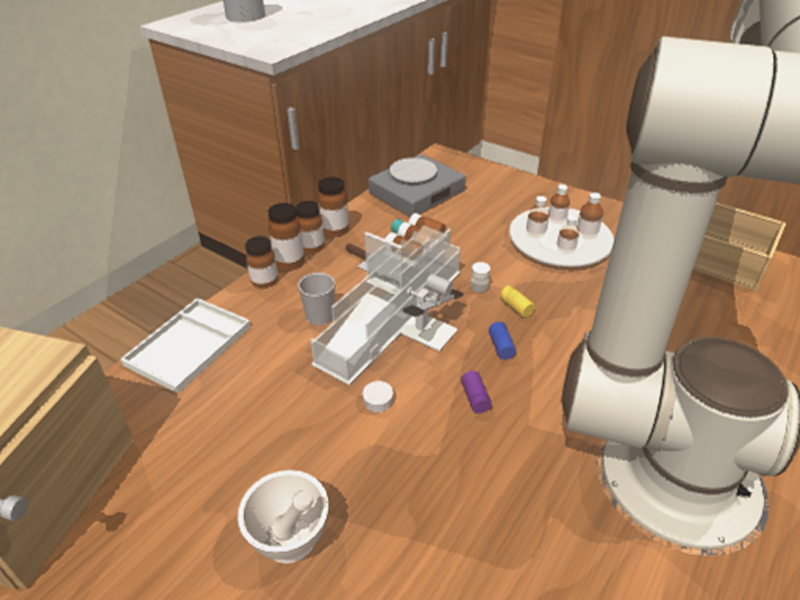

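View pics/wrist0.png

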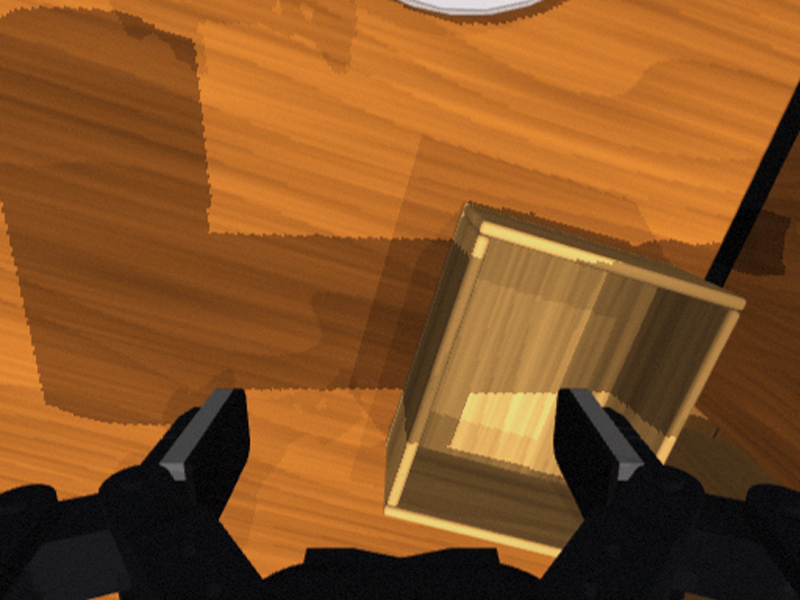

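Run:
```python
import cv2,numpy as np
p=np.load('scene0.npz')['p'];c=p[160:260,180:325]
cv2.imwrite('pics/scene0c.png',cv2.resize(c[:,:,::-1],None,fx=5.5,fy=5.5,interpolation=cv2.INTER_CUBIC))
p=np.load('side0.npz')['p'];c=p[130:270,190:350]
cv2.imwrite('pics/side0c.png',cv2.resize(c[:,:,::-1],None,fx=4.2,fy=4.2,interpolation=cv2.INTER_CUBIC))
```

```text
(no output)
```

View pics/scene0c.png

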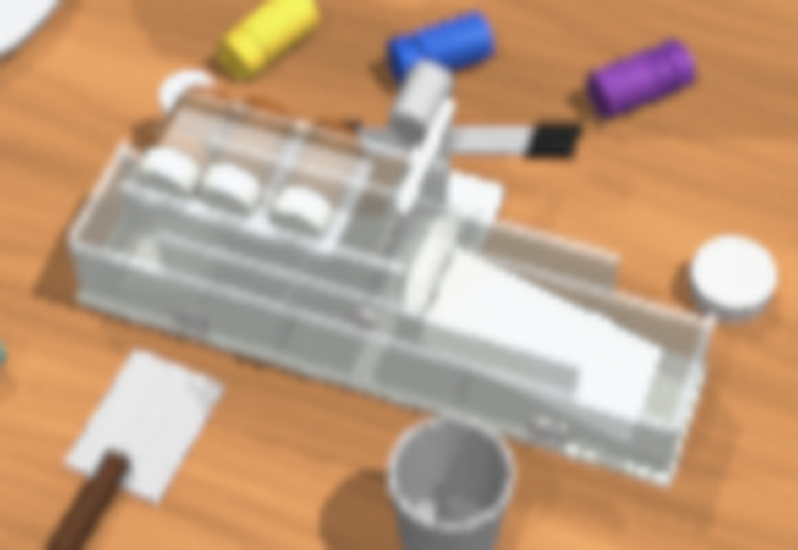

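View pics/side0c.png

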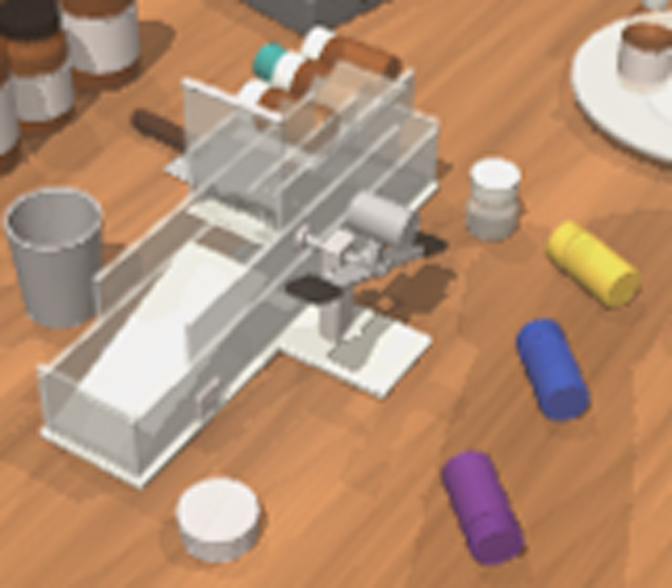

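```bash
cat > h.py <<'E'
import numpy as np, cv2, json
from cell import get_obs, cams, ctrl
def proj(m,X):
    X=np.atleast_2d(X); c=X@m['R'].T+m['t']
    return np.c_[m['fx']*c[:,0]/c[:,2]+m['cx'], m['fy']*c[:,1]/c[:,2]+m['cy']]
def rk(pose,P):
    x,y,a=pose; P=np.atleast_2d(P).astype(float); c,s=np.cos(a),np.sin(a)
    return np.c_[x+c*P[:,0]-s*P[:,1], y+s*P[:,0]+c*P[:,1], P[:,2]]
def ray(m,u,v,z):
    d=m['R'].T@np.array([(u-m['cx'])/m['fx'],(v-m['cy'])/m['fy'],1]); o=-m['R'].T@m['t']
    return o+d*(z-o[2])/d[2]
E
python3 - <<'E'
from h import *
from scipy.optimize import least_squares
ms,md=cams.camera_model('scene'),cams.camera_model('side')
S=[((.045,.2,0),(668,480)),((.045,-.2,0),(80,300))]
D=[((-.045,.2,0),(140,487)),((.045,.2,0),(41,434)),((.041,.194,.07),(42,370)),((-.041,.194,.07),(135,418)),((.037,.022,.2),(183,82)),((-.037,.022,.2),(310,122))]
sp=np.array([s[1] for s in S])/5.5+[180,160]; dp=np.array([s[1] for s in D])/4.2+[190,130]
sP=np.array([s[0] for s in S]); dP=np.array([s[0] for s in D])
f=lambda q:np.r_[proj(ms,rk(q,sP))-sp,proj(md,rk(q,dP))-dp].ravel()
r=least_squares(f,[.5,0,0],loss='soft_l1');print(r.x,f(r.x).round(1))
q=r.x;np.save('q.npy',q)
for n,m,o,k,sz in (('scene',ms,(180,160),5.5,(145,100)),('side',md,(190,130),4.2,(160,140))):
    im=cv2.imread(f'pics/{n}0c.png')
    def L(a,b,c):
        u=(proj(m,rk(q,[a,b]))-o+0.0)*k; cv2.line(im,tuple(int(t) for t in u[0]),tuple(int(t) for t in u[1]),c,1)
    for x in(-.045,.045): L((x,-.2,0),(x,.2,0),(0,0,255))
    for y in(-.2,.2): L((-.045,y,0),(.045,y,0),(0,0,255))
    for y,z in((-.022,.13),(-.152,.1325),(.022,.2),(.194,.07),(-.194,.07)): L((-.037,y,z),(.037,y,z),(255,0,0))
    for x in(-.039,.039): L((x,-.154,.144),(x,-.022,.144),(0,200,0))
    for sg,c in((-1,(255,0,255)),(1,(0,160,255))):
        for y in(-.08,.08):
            z=.085+.031*(1 if (y>0)==(sg>0) else -1)
            pts=[(-.1+a,y+b,z) for a,b in((-.014,-.015),(.014,-.015),(.014,.015),(-.014,.015))]
            for i in range(4): L(pts[i],pts[(i+1)%4],c)
    cv2.imwrite(f'pics/{n}0o.png',im)
E
```

```text
[ 0.59270187 -0.0453114   0.01583409] [ 0.7  0.5  0.2 -0.2  0.5  1.1 -0.1  0.6 -0.3 -1.9  0.5 -1.6  1.9  0.3
 -7.2 -0.8]
```

View pics/scene0o.png

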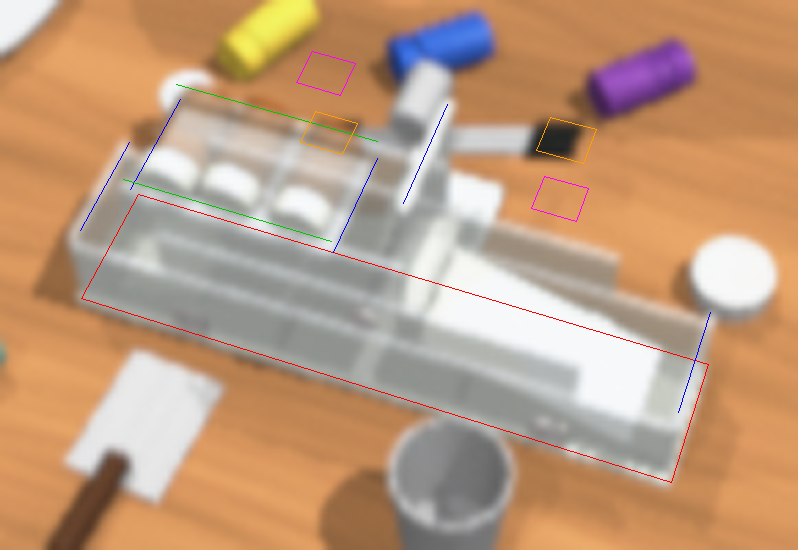

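View pics/side0o.png

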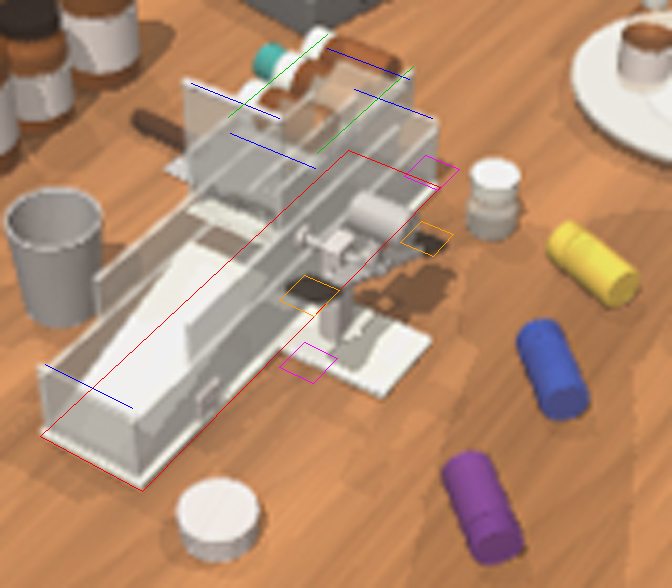

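Run:
```python
from h import *
q=np.load('q.npy');ms=cams.camera_model('scene');d=np.load('scene0.npz')['d']
c,s=np.cos(q[2]),np.sin(q[2])
def tor(X): dx,dy=X[0]-q[0],X[1]-q[1]; return (c*dx+s*dy,-s*dx+c*dy,X[2])
for n,u in dict(v1=(168,165),v2=(230,183),v3=(301,206)).items():
    print(n,np.round(tor(ray(ms,u[0]/5.5+180,u[1]/5.5+160,.155)),4))
# top-surface pts via depth
for n,u in dict(v1=(180,135),v2=(248,155),v3=(315,170),pad=(558,138),weight=(425,90),jar=(188,88)).items():
    U=u[0]/5.5+180;V=u[1]/5.5+160;z=d[int(V),int(U)]
    X=ms['R'].T@(np.array([(U-ms['cx'])/ms['fx']*z,(V-ms['cy'])/ms['fy']*z,z])-ms['t']);print(n,X.round(4),np.round(tor(X),4))
print('padL',rk(q,[-.1,.076,.116]),'sweep',rk(q,[[0,-.18,.14],[0,-.05,.14]]))
```

```text
v1 [ 0.0272 -0.1292  0.155 ]
v2 [ 0.0271 -0.0898  0.155 ]
v3 [ 0.0285 -0.0446  0.155 ]
v1 [ 0.6058 -0.1727  0.1649] [ 0.0111 -0.1276  0.1649]
v2 [ 0.6057 -0.1292  0.1655] [ 0.0116 -0.084   0.1655]
v3 [ 0.6016 -0.0885  0.1649] [ 0.0082 -0.0434  0.1649]
pad [0.4989 0.0293 0.1253] [-0.0926  0.0761  0.1253]
weight [ 0.5005 -0.0575  0.1363] [-0.0924 -0.0107  0.1363]
jar [ 0.573  -0.1823  0.167 ] [-0.0219 -0.1367  0.167 ]
padL [[0.49151107 0.02909573 0.116     ]] sweep [[ 0.59555189 -0.22528884  0.14      ]
 [ 0.59349354 -0.09530513  0.14      ]]
```

Emit:
play_rows:
  delta_pos:
    - [0.96,-0.877,0.0]
    - [0.96,-0.877,0.0]
    - [0.96,-0.877,0.0]
    - [0.96,-0.877,0.0]
    - [0.96,-0.877,0.0]
    - [0.96,-0.877,0.0]
    - [0.96,-0.877,0.0]
    - [0.96,-0.877,0.0]
    - [0.96,-0.877,0.0]
    - [0.96,-0.877,0.0]
    - [0.96,-0.877,0.0]
    - [0.96,-0.877,0.0]
  turn: [-1,-1,-1,-1,-1,-1,-1,-1,-1,-1,-1,-1]
  fingers: 0

```text
time: 1.15
position: [0.4148, -0.0971, 0.2504]
ee_rot: [[0.705, 0.709, 0.0], [0.709, -0.705, -0.0], [0.0, 0.0, -1.0]]
wrist_force: [1.0, -1.5, -0.1]
opening: 0.0
```

Emit:
play_rows:
  delta_pos:
    - [0.29,-0.068,0.0]
    - [0.29,-0.068,0.0]
    - [0.29,-0.068,0.0]
    - [0.29,-0.068,0.0]
    - [0.29,-0.068,0.0]
  turn: [-1,-1,-1,-1,-1]

```text
time: 1.57
position: [0.4941, 0.0312, 0.2491]
ee_rot: [[0.268, 0.963, -0.001], [0.963, -0.268, 0.001], [0.0, -0.001, -1.0]]
wrist_force: [0.6, 0.6, 0.4]
opening: 0.0003
```

Emit:
play_rows:
  delta_pos:
    - [0,0,0.06]
    - [0,0,0.1]
    - [0,0,0.1]
    - [0,0,0.1]
  turn: [-0.6,-0.6,-0.6,-0.6]

```text
time: 1.9
position: [0.4916, 0.0272, 0.1989]
ee_rot: [[-0.018, 1.0, -0.003], [1.0, 0.018, -0.0], [-0.0, -0.003, -1.0]]
wrist_force: [-0.0, -0.6, 0.5]
opening: -0.0001
```

Run:
```python
from h import *
o=get_obs();print(o['time'],o['position'],o['ee_rot'].round(3),o['wrist_force'])
p,d=cams.snapshot('side')
cv2.imwrite('pics/side1.png',cv2.resize(p[130:270,190:350,::-1],None,fx=4.2,fy=4.2,interpolation=cv2.INTER_CUBIC))
p,d=cams.snapshot('wrist')
cv2.imwrite('pics/wrist1.png',p[:,:,::-1])
```

```text
1.9 [0.4916117  0.02715513 0.19887844] [[-0.018  1.    -0.003]
 [ 1.     0.018 -0.   ]
 [-0.    -0.003 -1.   ]] [-0.02954441 -0.5631148   0.47906193]
```

View pics/side1.png

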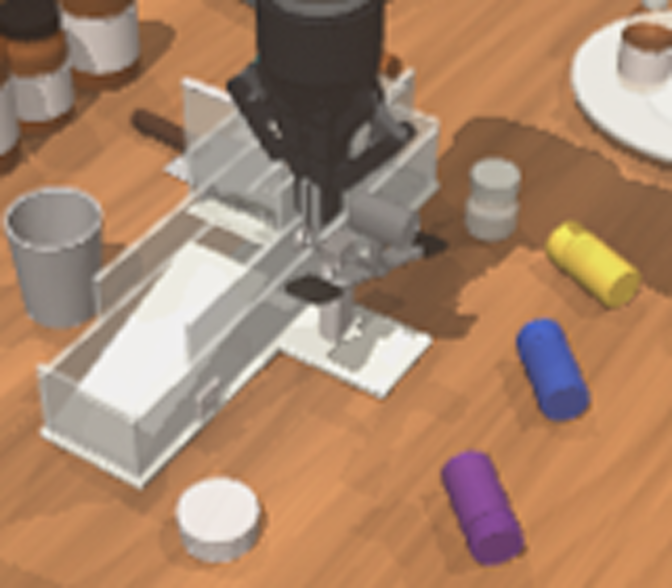

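View pics/wrist1.png

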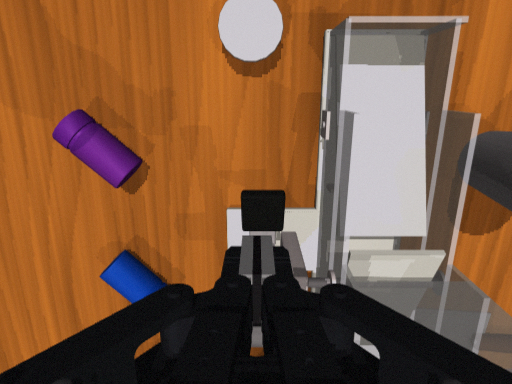

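Run:
```python
from h import *
m=cams.camera_model('wrist')
for z in(.116,.12): print(ray(m,263,211,z),ray(m,263,191,z),ray(m,263,231,z),ray(m,242,211,z),ray(m,284,211,z))
print(proj(m,[[.4916,.0272,.18],[.4916,.0272,.12]]))
# rack left-end corners in wrist: base near-left etc, check lane: end wall top corners
q=np.load('q.npy')
print(proj(m,rk(q,[[-.041,.194,.07],[.041,.194,.07],[-.037,.022,.2],[.045,.2,0],[-.045,.2,.0]])))
```

```text
[0.49743682 0.02368319 0.116     ] [0.49717414 0.03748774 0.116     ] [0.4977093 0.0093639 0.116    ] [0.48355524 0.02349567 0.116     ] [0.51131835 0.0238707  0.116     ]
[0.49733538 0.02515074 0.12      ] [0.49707775 0.03868963 0.12      ] [0.49760261 0.01110702 0.12      ] [0.48372094 0.02496683 0.12      ] [0.51094976 0.02533464 0.12      ]
[[253.32399375 250.43686393]
 [254.19082866 207.90686368]]
[[339.78576628  18.49485242]
 [459.28979169  18.18539329]
 [389.71045755 372.19769475]
 [418.89668441  27.08086892]
 [316.80099827  27.34337592]]
```

Emit:
play_rows:
  delta_pos:
    - [0.002,0.011,0.05]
    - [0.002,0.011,0.09]
    - [0.002,0.011,0.11]
    - [0.002,0.011,0.13]
    - [0.002,0.011,0.15]
    - [0.002,0.011,0.17]
    - [0.002,0.011,0.185]
    - [0.002,0.011,0.2]
    - [0.002,0.011,0.215]
    - [0.002,0.011,0.22]
    - [0.002,0.011,0.22]
  turn: [0,0,0,0,0,0,0,0,0,0,0]

```text
time: 2.92
position: [0.4977, 0.0286, 0.0896]
ee_rot: [[-0.017, 1.0, -0.001], [1.0, 0.017, -0.0], [-0.0, -0.001, -1.0]]
wrist_force: [-1.1, -0.0, 0.4]
opening: -0.0001
```

Run:
```python
from h import *
o=get_obs();print(o['time'],o['position'],o['wrist_force'])
p,d=cams.snapshot('side')
cv2.imwrite('pics/side2.png',cv2.resize(p[130:270,190:350,::-1],None,fx=4.2,fy=4.2,interpolation=cv2.INTER_CUBIC))
```

```text
2.9167 [0.49771837 0.02859438 0.08958928] [-1.07637879 -0.04720109  0.41434671]
```

View pics/side2.png

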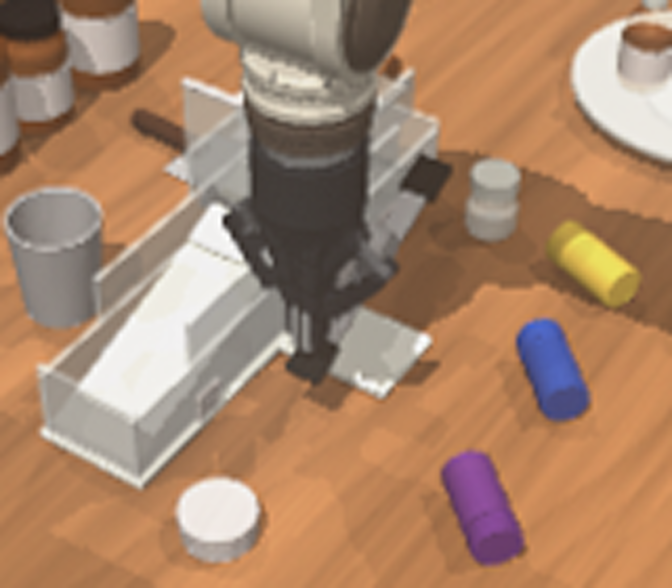

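Emit:
play_rows:
  delta_pos:
    - [0,0,-0.08]
    - [0,0,-0.16]
    - [0,0,-0.24]
    - [0,0,-0.32]
    - [-0.06,0.02,-0.34]
    - [-0.14,0.05,-0.34]
    - [-0.22,0.08,-0.34]
    - [-0.3,0.11,-0.34]
    - [-0.38,0.14,-0.34]
    - [-0.46,0.17,-0.34]
    - [-0.53,0.2,-0.34]
    - [-0.53,0.2,-0.34]
  turn: [0,0,0,0,0,0,0,0,0,0,0,0]
  fingers: 0.25

```text
time: 3.97
position: [0.604, -0.2406, 0.2573]
ee_rot: [[-0.013, 1.0, -0.002], [1.0, 0.013, -0.0], [-0.0, -0.002, -1.0]]
wrist_force: [0.5, 0.7, -0.6]
opening: 0.0211
```

Run:
```python
from h import *
o=get_obs();print(o['time'],o['position'],o['ee_rot'].round(3),o['opening'])
p,d=cams.snapshot('wrist');m=cams.camera_model('wrist')
q=np.load('q.npy')
cv2.imwrite('pics/wrist2.png',cv2.resize(p[:,:,::-1],(800,600)))
np.savez('wrist2.npz',p=p,d=d,**m)
P={'edge-':(-.037,-.022,.13),'edge+':(.037,-.022,.13),'stop-':(-.037,.022,.2),'stop+':(.037,.022,.2),'pane+':(.039,-.154,.144),'pane-':(-.039,-.154,.144)}
for k,v in P.items(): print(k,proj(m,rk(q,v))[0]*800/512)
p,d=cams.snapshot('side')
cv2.imwrite('pics/side3.png',cv2.resize(p[130:270,190:350,::-1],None,fx=4.2,fy=4.2,interpolation=cv2.INTER_CUBIC))
```

```text
3.9667 [ 0.60399916 -0.24056397  0.2572881 ] [[-0.013  1.    -0.002]
 [ 1.     0.013 -0.   ]
 [-0.    -0.002 -1.   ]] 0.021071189638540877
edge- [ 289.55893751 -110.33572055]
edge+ [ 471.49082825 -111.16545466]
stop- [ 221.56466192 -442.01973459]
stop+ [ 512.66641596 -443.97853784]
pane+ [469.33296259 218.95147043]
pane- [297.38448575 219.36556503]
```

View pics/wrist2.png

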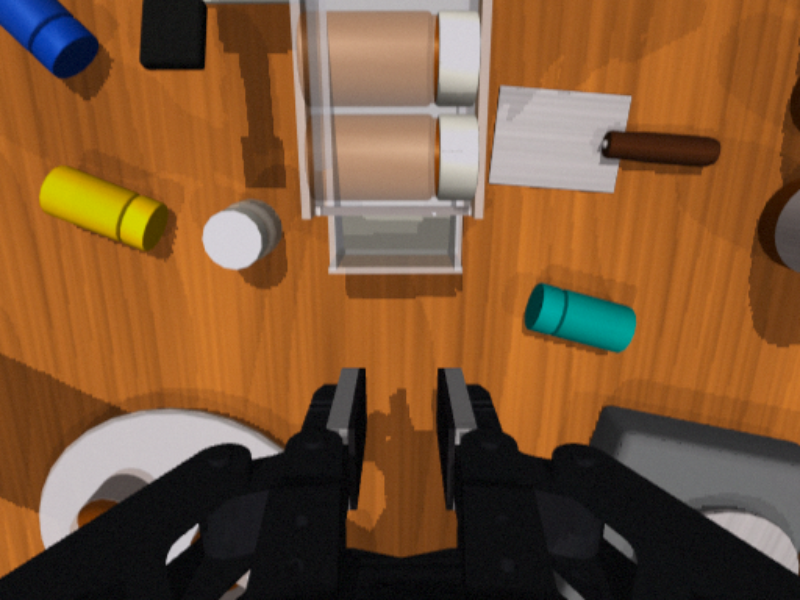

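View pics/side3.png

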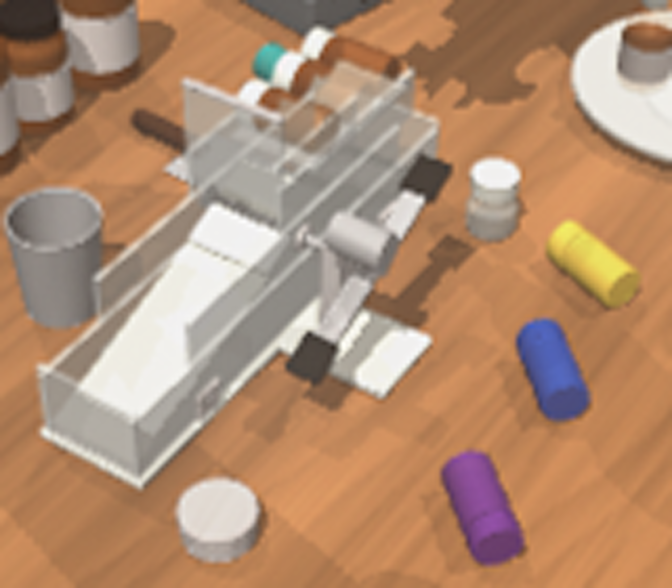

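Run:
```python
from h import *
m=dict(np.load('wrist2.npz'));k=.64
for n,u,v,z in(('pane-',307,217,.144),('pane+',479,217,.144),('base-',330,272,.0),('base+',462,272,.0),('pane-top',295,0,.144),('pane+top',487,0,.144),('v1rear',385,199,.148),('v1front',385,114,.155),('ridge',393,210,.1325)):
    print(n,ray(m,u*k,v*k,z).round(4))
print(proj(m,[[.604,-.2406,.238]])/k)
```

```text
pane- [ 0.5606 -0.1988  0.144 ]
pane+ [ 0.6385 -0.1977  0.144 ]
base- [ 0.5503 -0.26    0.    ]
base+ [ 0.6494 -0.2586  0.    ]
pane-top [ 0.5591 -0.1111  0.144 ]
pane+top [ 0.6368 -0.1102  0.144 ]
v1rear [ 0.596  -0.1898  0.148 ]
v1front [ 0.5961 -0.1548  0.155 ]
ridge [ 0.5993 -0.1965  0.1325]
[[401.18467178 399.57498145]]
```

Emit:
play_rows:
  delta_pos:
    - [0.015,-0.009,0.05]
    - [0.03,-0.009,0.1]
    - [0.03,-0.009,0.15]
    - [0.03,-0.009,0.185]
    - [0.03,-0.009,0.199]
    - [0.03,-0.009,0.199]
    - [0.03,-0.009,0.199]
  turn: [0,0,0,0,0,0,0]

```text
time: 4.65
position: [0.5979, -0.2191, 0.1623]
ee_rot: [[-0.018, 1.0, 0.001], [1.0, 0.018, -0.0], [-0.0, 0.001, -1.0]]
wrist_force: [-0.4, -0.7, 1.6]
opening: 0.0216
```

Run:
```python
from h import *
o=get_obs();print(o['time'],o['position'],o['ee_rot'].round(3),o['wrist_force'])
p,d=cams.snapshot('side')
cv2.imwrite('pics/side4.png',cv2.resize(p[100:230,230:350,::-1],None,fx=4.5,fy=4.5,interpolation=cv2.INTER_CUBIC))
p,d=cams.snapshot('wrist')
cv2.imwrite('pics/wrist4.png',p[:,:,::-1])
```

```text
4.65 [ 0.59787163 -0.21906891  0.16227913] [[-0.018  1.     0.001]
 [ 1.     0.018 -0.   ]
 [-0.     0.001 -1.   ]] [-0.35304874 -0.66864198  1.63659926]
```

View pics/side4.png

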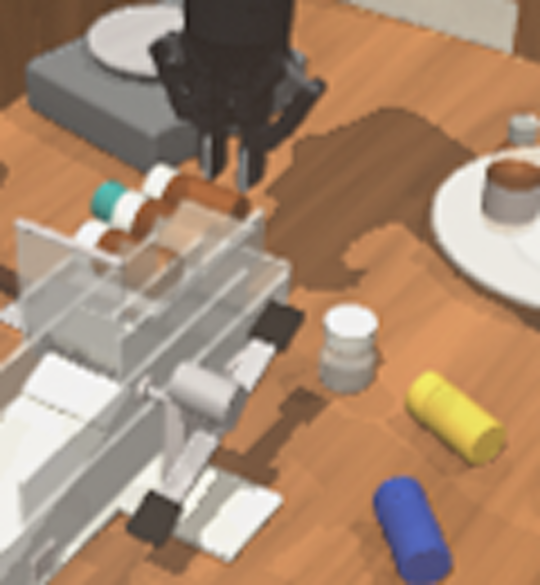

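View pics/wrist4.png

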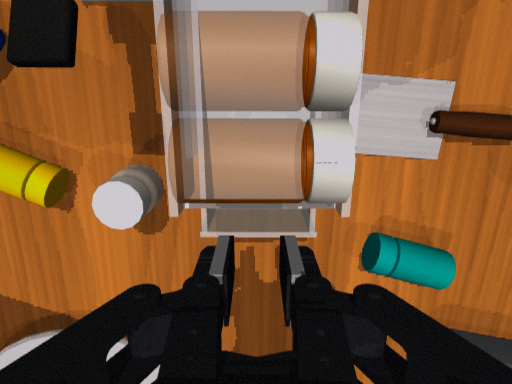

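Emit:
play_rows:
  delta_pos:
    - [0.015,0,0.004]
    - [0.03,0,0.004]
    - [0.04,0,0.004]
    - [0.048,0,0.004]
    - [0.056,0,0.004]
    - [0.064,0,0.004]
    - [0.072,0,0.004]
    - [0.08,0,0.004]
    - [0.088,0,0.004]
    - [0.096,0,0.004]
    - [0.104,0,0.004]
    - [0.112,0,0.004]
  turn: [0,0,0,0,0,0,0,0,0,0,0,0]

```text
time: 5.75
position: [0.5968, -0.1634, 0.1588]
ee_rot: [[-0.017, 1.0, 0.0], [1.0, 0.017, 0.0], [0.0, 0.0, -1.0]]
wrist_force: [0.5, 0.5, 1.1]
opening: 0.0211
```

```bash
cat > look.py <<'E'
import sys
from h import *
n=sys.argv[1]
o=get_obs();print(o['time'],o['position'],o['wrist_force'])
p,d=cams.snapshot('side')
a=cv2.resize(p[100:270,190:350,::-1],None,fx=3,fy=3,interpolation=cv2.INTER_CUBIC)
p,d=cams.snapshot('wrist')
b=cv2.resize(p[:,60:420,::-1],(300,320))
im=np.zeros((510,790,3),np.uint8);im[:510,:480]=a[:510];im[:320,485:785]=b
cv2.imwrite(f'pics/look{n}.png',im)
E
python3 look.py 5
```

```text
5.75 [ 0.59680084 -0.1633563   0.15878907] [0.47505222 0.45787683 1.10238165]
```

View pics/look5.png

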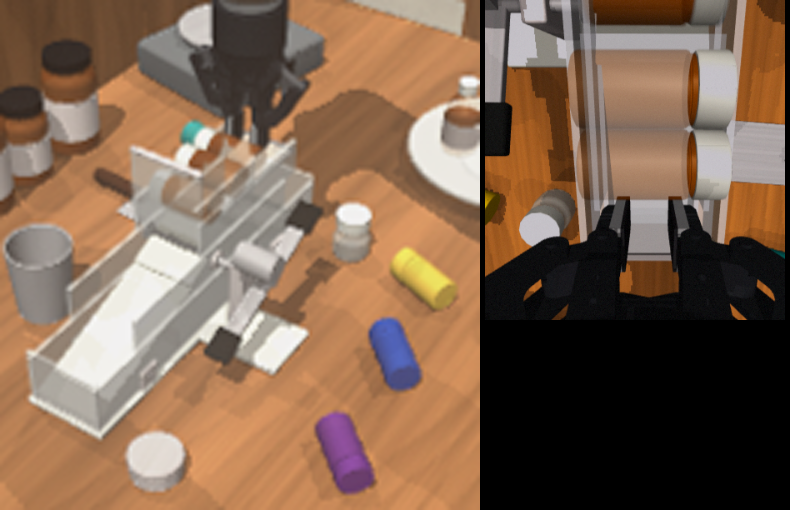

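Emit:
play_rows:
  delta_pos:
    - [0.006,0,0]
    - [0.012,0,0]
    - [0.018,0,0]
    - [0.024,0,0]
    - [0.03,0,0]
    - [0.036,0,0]
    - [0.042,0,0]
    - [0.048,0,0]
    - [0.054,0,0]
    - [0.06,0,0]
    - [0.06,0,0]
    - [0.06,0,0]
  turn: [0,0,0,0,0,0,0,0,0,0,0,0]

```text
time: 6.85
position: [0.5963, -0.1336, 0.1588]
ee_rot: [[-0.017, 1.0, 0.0], [1.0, 0.017, -0.0], [-0.0, 0.0, -1.0]]
wrist_force: [0.8, -1.0, 0.6]
opening: 0.0215
```

```bash
python3 look.py 6
```

```text
6.85 [ 0.59632175 -0.13356707  0.1588144 ] [ 0.79677128 -0.95471743  0.61392526]
```

View pics/look6.png

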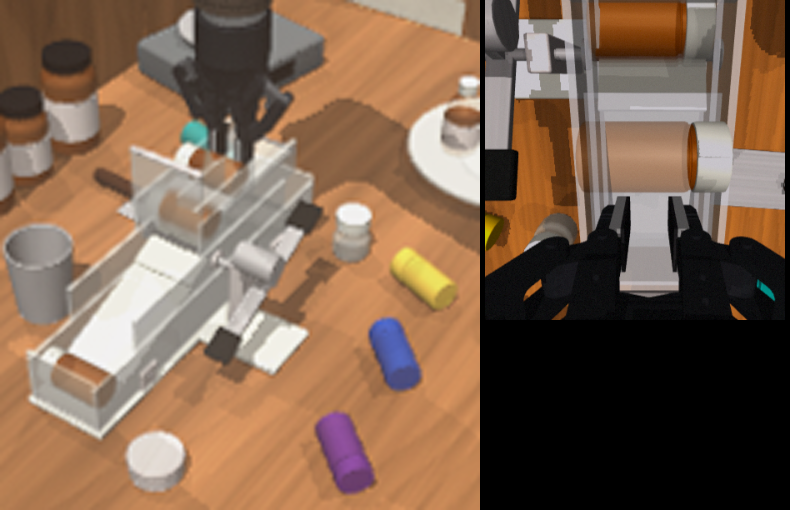

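Emit:
play_rows:
  delta_pos:
    - [0,0,0]
    - [0,0,0]
    - [0,0,0]
    - [0.008,0,0]
    - [0.016,0,0]
    - [0.024,0,0]
    - [0.032,0,0]
    - [0.04,0,0]
    - [0.048,0,0]
    - [0.056,0,0]
    - [0.064,0,0]
    - [0.07,0,0]
  turn: [0,0,0,0,0,0,0,0,0,0,0,0]

```text
time: 7.95
position: [0.5957, -0.0982, 0.1588]
ee_rot: [[-0.017, 1.0, 0.0], [1.0, 0.017, 0.0], [0.0, 0.0, -1.0]]
wrist_force: [0.6, -0.5, -0.7]
opening: 0.0214
```

```bash
python3 look.py 7
```

```text
7.95 [ 0.59570915 -0.09819928  0.15881986] [ 0.62396128 -0.5368234  -0.72920057]
```

View pics/look7.png

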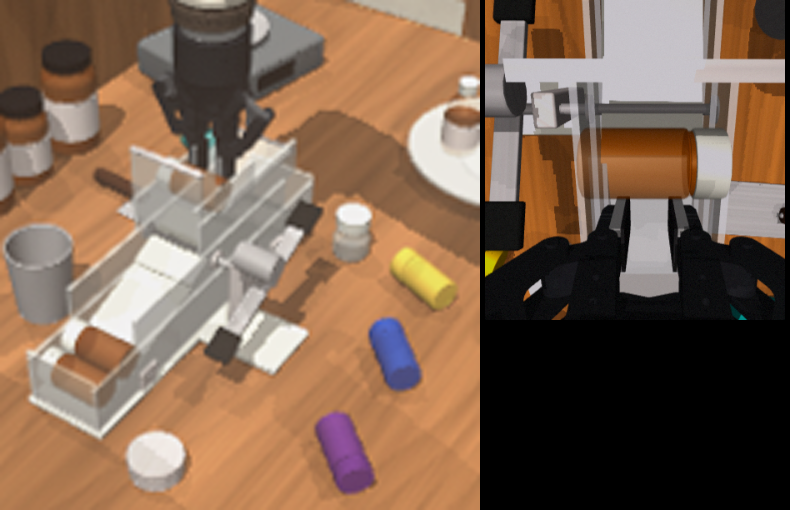

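Two vials are in the left chute, at about (105,345) and (80,375) in the side crop. The last one is at the shelf edge, so I'll push it a little further.

Emit:
play_rows:
  delta_pos:
    - [0.006,0,0]
    - [0.012,0,0]
    - [0.018,0,0]
    - [0.024,0,0]
    - [0.028,0,0]
    - [0.028,0,0]
    - [0.028,0,0]
    - [0.028,0,0]
    - [0.028,0,0]
    - [0.028,0,0]
  turn: [0,0,0,0,0,0,0,0,0,0]

```text
time: 8.88
position: [0.5955, -0.0848, 0.1588]
ee_rot: [[-0.017, 1.0, -0.0], [1.0, 0.017, 0.0], [0.0, -0.0, -1.0]]
wrist_force: [0.5, 0.5, -0.9]
opening: 0.0217
```

```bash
python3 look.py 8
```

```text
8.8833 [ 0.59545938 -0.08482378  0.15877261] [ 0.46435045  0.48204804 -0.8949449 ]
```

View pics/look8.png

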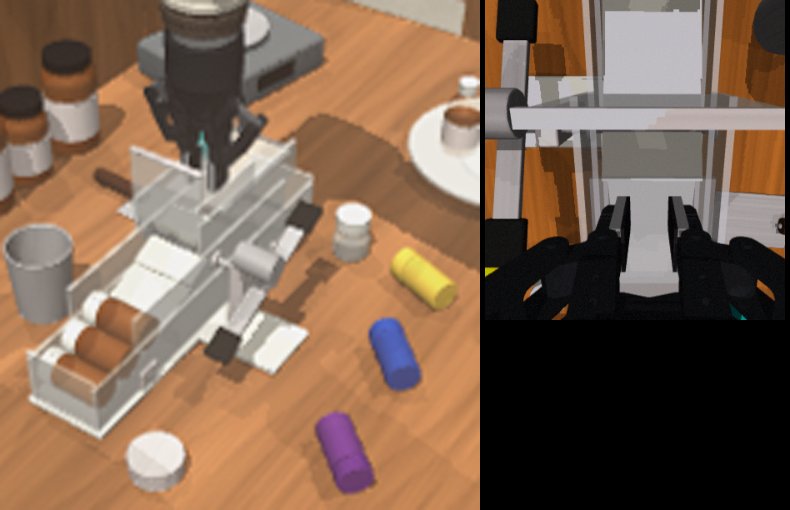

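Emit:
play_rows:
  delta_pos:
    - [0,0,-0.04]
    - [0,0,-0.08]
    - [0,0,-0.14]
    - [0,0,-0.2]
    - [0,0,-0.24]
    - [0,0,-0.24]
    - [0,0,-0.24]
    - [0,0,-0.24]
    - [0,0,-0.24]
    - [0,0,-0.24]
  turn: [0,0,0,0,0,0,0,0,0,0]

```text
time: 9.82
position: [0.5952, -0.0847, 0.2775]
ee_rot: [[-0.017, 1.0, -0.002], [1.0, 0.017, 0.0], [0.0, -0.002, -1.0]]
wrist_force: [-0.1, 0.2, -0.2]
opening: 0.0211
```

```bash
python3 look.py 9
python3 - <<'E'
from h import *
p,d=cams.snapshot('side');m=cams.camera_model('side')
q=np.load('q.npy');q[0]=.597
print(proj(m,rk(q,[[0,.085,.07],[0,.105,.085]]))*3-[570,300])
E
```

```text
9.8167 [ 0.59515921 -0.08472317  0.27752229] [-0.08325584  0.17566697 -0.24497906]
[[130.02011039 298.9763518 ]
 [116.94397139 298.87835344]]
```

View pics/look9.png

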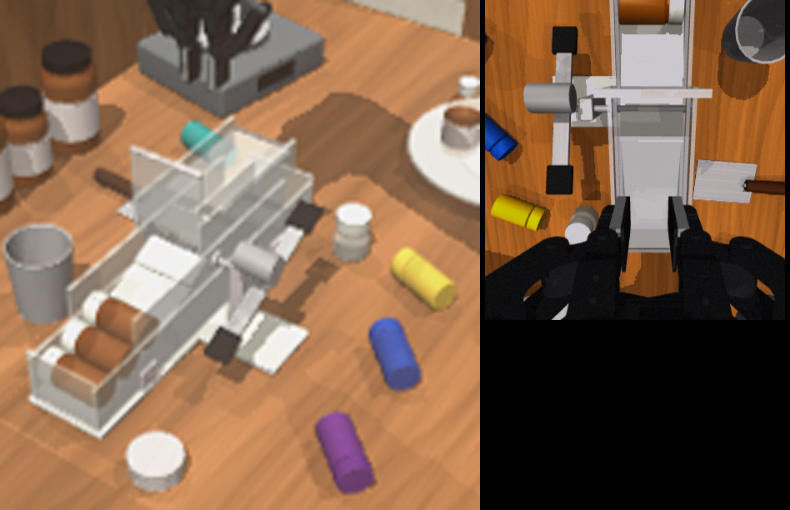

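```bash
python3 -c "
from cell import ctrl
print(ctrl.finish_job())"
```

```text
the job is handed in; nothing more can be done
None
```

I rocked the gate over by pressing the raised left pad with closed fingertips. I then pushed the three amber vials off the shelf edge one after another, and all three ran down the left chute. The job was handed in after about 10 s of robot time.

- **Vials:** the last pictures show them side by side against the left end wall, looking the same as in the pictures about 1 s earlier. By eye, the uppermost one lies beyond the 85 mm mark.
- **Gate:** it stays over, with the left pad down and the right pad up.
- **Surroundings:** the tin, jar, cup, spatula and look-alike vials look unmoved. I did not check the mortar or all four bottles in the last pictures.
- **Arm:** the fingers are raised clear of the rack and the wrist force is close to zero.

**Disagreement:** my first fit of the rack's position, from the scene and side cameras, was about 5 mm off in x from what the wrist camera showed. I used the wrist values for the pad press and the sweep.

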